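# Hold the lamp shutter half open with the pull rod

## Robot

A 6-joint arm with a two-finger parallel gripper is mounted at the origin on the work surface. World frame = base frame: x ahead of the robot, y to its left, z up, the work surface at z = 0. Lengths are in m, angles in rad, forces in N, time in s.
With the tool pointing down it reaches from about 0.35 to 0.775 m from the base axis. Payload 5.5 kg.
Tool frame: the origin (TCP) lies between the finger pads; the fingertips stand 11 mm ahead of it and the grasp point (between the pads) lies 8 mm behind it (tips_ahead is the distance from the TCP to the fingertips, in m); z points along the fingers, y is the line along which they close (so a half turn about z gives the same grasp; the last joint's range is limited). The gripper opens to 85 mm and grips with 20 to 120 N. Pads are 22 mm wide; open, the fingers measure 114 mm over their backs; the gripper's body (76 mm by 85 mm) begins 54 mm behind the grasp point. The pads swing forward as they close: fully open they stand 13 mm farther back than shut.
Start: joints at [-1.255, 0.313, 0.046, 1.304, 0, 1.431], TCP at [0.253, -0.516, 0.242] pointing down, gripper open.
Joint ranges: [-2.76, 2.76], [-0.86, 1.69], [-1.03, 1.26], [-2.2, 2.34], [-1.47, 1.5], [-3.14, 3.14]. Speed limits (rad/s): [2.57, 2.57, 3.14, 3.14, 3.14, 3.14].

## Interface

Orientations are given as a unit quaternion [w, x, y, z].
In Python, from workcell import * gives the robot as it stands. The module is installed in compiled form; this text tells all that it offers.
- The arm moves only by the tool jog_arm, never from a script. Its argument "moves" is a list of rows, each an object with "fingers": the closure, from 0 (fully open) to 1 (shut); "slide": the shift along the tool's x, y, z in mm, a list of three; "angular": the turn, a rotation vector about the tool's x, y, z in degrees, a list of three. A call has 1 to 10 rows; each row is the pose to reach, as a shift and turn from the pose commanded when the call began, along the tool's axes at that moment; what a row does not reach only later rows make up. A row lasts 1/12 s, in which the tool goes at most 41.7 mm and 7.16 degrees, less where a joint would pass 70% of its speed; a pose out of reach is approached as far as the arm can. A call with a gripper value outside its range is refused whole. The fingers move at their own pace and stop on an object; "squeeze" is the grip in N (left out, the last holds). Time passes only in rows, so rows that repeat a pose let the fingers close. It gives the time, the measured TCP pose, the force, the opening and the grip force at its end, in the units of the state.
- get_state(): the state, without advancing time (a new reading comes with each control period).
- read_camera(name): name is "scene" or "side" or "wrist"; returns a dict with "color" (420x560x3 uint8, red, green, blue), "fovy" (degrees; the focal length in pixels is half the picture's height over the tangent of half this angle, whatever the lens; pixels are square), "cx", "cy" (the principal point, pixels), "world_from_camera" (4x4, takes a point from camera to world coordinates); the wrist camera has in their place "tool_from_camera" (4x4, takes a point from camera to tool coordinates, whose origin is the TCP and whose axes are the flange's). Camera axes: x right, y down, z forward; pixel columns grow to the right and rows downward; lengths in m; the calibration is good to about 2 mm. A picture is of the moment at which its call begins: read the wrist's pose just before it. There is no depth.
- hand_in(): hands the job in; it is judged then, once.
Trained networks look in a picture, given as the dict that the camera call returned (one of the last four; its "shot" number tells which), for a name from the list of things; names that differ only in an ending like _2 or _b are one class to them, and where a whole thing is asked for, a point or a joint stands for the part that bears it (a point fixed in the world has none). Each returns a list of dicts, best first, with "p" (0 to 1); they miss things now and then, are a little off and sometimes report something else, mostly with a low value. They report only what shows in the picture. A call takes as long as a camera call.
- look_for(target, picture): "point" ([column, row] in pixels, amid what is visible of it).
- tip_of(target, picture): "point" ([column, row] in pixels: a listed point, or the origin of a listed thing).
The state is a dict: "clock": time; "joint_pos": joint angles; "qvel": joint speeds; "tau": joint torques, N m; "tcp_pos": TCP position; "orientation": TCP orientation; "wrist_force": force on the tool from outside, world axes, zero at the start; "ft_torque": the same for the moment, N m; "finger_gap": finger opening in m; "grip_force": force on a finger pad.
Only numpy, scipy, OpenCV 4.12 (cv2) and the standard library are available. Lean on these libraries where they do the work, as an engineer would, in place of code of your own. Each camera call takes 0.05 s, during which the arm holds its last target. There are 200 camera calls.

## Task

Take the square-headed pull rod out of the rack, put its steel end well down through the eyelet of the lamp box's closed shutter, and with it slide the shutter against its spring to half travel, so that half of the window is uncovered. Finish while still gripping the rod and holding the shutter steady there: the spring shuts it if you let go. The lamp is hot, so the gripper must not touch the shutter, and the other things on the bench are to be left where they are.

Things in the scene. Friction and masses are not known exactly. Their poses are not given: they have to be found in the camera images.
- lamp: lamp box, aluminium, 140 (x) x 200 (y) x 100 mm tall, fixed to the bench, turned up to 0.4 rad. Origin: centre of underside; z up, x from slotted front to back, y along the shutter's travel. Its top has an amber window 50 (x) x 60 (y) mm centred at y -30 mm, under the shutter, and at y +92 mm a spring block 22 mm tall.
- half_tick (a point): the middle, thicker one of three black ticks on top of the scale bar at the back of the lamp box (x +51, y 0, 116 mm up). The shutter's black pointer stands at the first tick (y -30 mm) closed, at this one at half travel, at the third (y +30 mm) fully open.
- shutter (a joint): shutter travel in m: 0 closed, 0.030 half, 0.060 fully open, towards +y of the lamp box. Flat steel plate 88 (x) x 64 (y) x 6 mm on two rails, top 112.5 mm above the bench, black pointer at its back edge, front arm ending in the eyelet. A spring shuts it when let go; push needed: about 2.1 N closed, 4.2 N at half, 6.3 N fully open.
- eyelet (a point): centre of the top face of the shutter's eyelet: ring with an upright axis, bore 14 mm, outside 28 mm, 6 mm thick, top 112.5 mm above the bench, 22 mm in front of the box's front face; it moves with the shutter; free air beneath it down to the bench. Axes as the lamp box's.
- pull_rod: pull rod, 60 to 130 g, 96 mm long, upright in one of the rack's holes: steel shank 9 mm thick, 50 mm long, tapered over the last 7 mm to a 5 mm tip, under a square black head 18 x 18 mm, 46 mm tall (50 to 96 mm above the tip), flats facing its x and y axes, which start along the rack's. Origin at the lower tip (15 mm above the bench at the start), z up the rod.
- rod_grip (a point): middle of the pull rod's square head, the place to grip: on the rod's axis, 75 mm above its tip.
- rack: rod rack, a grey block 70 (x) x 190 (y) x 45 mm tall, fixed, anywhere ahead of the robot, turned up to 0.4 rad; origin at the centre of its underside. Three holes 30 mm deep along its y axis at -60, 0 and +60 mm hold the three rods, in any order.
- ball_rod: bystander: rod of the same shank with a round ball head 26 mm across, in the rack; its top is 43 mm above the rack top; origin at its lower tip
- tee_rod: bystander: rod of the same shank with a thin T-bar head 40 mm wide, in the rack; its top is 41 mm above the rack top; origin at its lower tip
- beaker: bystander: glass beaker, 64 mm across, 85 mm tall, origin at its underside
- reagent_bottle: bystander: white bottle, 60 mm across, 110 mm tall, origin at its underside
- jar: bystander: small amber jar, 48 mm across, 50 mm tall, origin at its underside
- vial: bystander: small green glass vial, 26 mm across, 44 mm tall, origin at its underside
- dish: bystander: low white dish, 80 mm across, 18 mm tall, origin at its underside

How it is judged:
By the outcome, as a careful person would: the job done as asked, in the order asked, and still so for the second after the job is handed in, while the arm keeps its last pose, push and grip.
It also fails if it takes over 53 s, if anything falls off the work surface, if the arm or the gripper's body presses on something with over 40 N, if the wrist force passes 120 N, or if a joint passes its speed limit or range.

## Working session

There is one attempt and no reset: what is moved stays moved. The work goes in short steps, Python scripts to look and compute and a tool call to move; the robot and the scene stay as the last step left them, time stands still between calls to the robot, and variables do not carry over. Pictures are saved under pics/ and viewed, at most 10 in all, crops included, and the job is handed in when it is done.

Besides the shell and the picture viewer there is one more tool, called after "Call:" as name([rows], argument=value, ...), one row to a line, values as JSON. jog_arm: Moves the arm, as the interface text tells. Its arguments: {"type":"object","properties":{"moves":{"type":"array","items":{"type":"object","properties":{"fingers":{"type":"number"},"slide":{"type":"array","items":{"type":"number"}},"angular":{"type":"array","items":{"type":"number"}}}}},"squeeze":{"type":"number"}},"required":["moves"]}

```bash
mkdir -p pics; cat > h.py <<'E'
from workcell import *
import numpy as np, cv2
from scipy.spatial.transform import Rotation as R
def rot(q): return R.from_quat([q[1],q[2],q[3],q[0]]).as_matrix()
def snap(name):
    s=get_state(); p=read_camera(name)
    if name=="wrist":
        T=np.eye(4);T[:3,:3]=rot(s["orientation"]);T[:3,3]=s["tcp_pos"]
        p["W"]=T@np.array(p["tool_from_camera"])
    else: p["W"]=np.array(p["world_from_camera"])
    return p
def ray(p,px):
    f=p["color"].shape[0]/2/np.tan(np.radians(p["fovy"])/2)
    d=p["W"][:3,:3]@np.array([(px[0]-p["cx"])/f,(px[1]-p["cy"])/f,1]); return p["W"][:3,3],d/np.linalg.norm(d)
def atz(p,px,z):
    o,d=ray(p,px); return o+d*(z-o[2])/d[2]
def proj(p,X):
    f=p["color"].shape[0]/2/np.tan(np.radians(p["fovy"])/2)
    c=np.linalg.inv(p["W"])@np.append(X,1); return np.array([p["cx"]+f*c[0]/c[2],p["cy"]+f*c[1]/c[2]])
def save(p,n): cv2.imwrite("pics/"+n,cv2.cvtColor(p["color"],cv2.COLOR_RGB2BGR))
def tri(L):
    A=np.zeros((3,3));b=np.zeros(3)
    for p,px in L:
        o,d=ray(p,px);M=np.eye(3)-np.outer(d,d);A+=M;b+=M@o
    return np.linalg.solve(A,b)
E
python3 - <<'E'
from h import *
np.set_printoptions(precision=4,suppress=True)
s=get_state();print(s)
print(rot(s["orientation"]))
Z=dict(rod_grip=.09,pull_rod=.015,ball_rod=.015,tee_rod=.015,eyelet=.1125,half_tick=.116,lamp=0,rack=0,beaker=0,reagent_bottle=0,jar=0,vial=0,dish=0)
P={}
for n in("scene","side"):
    p=snap(n);save(p,n+"0.png");P[n]=p
    print(n,p["fovy"],p["W"].round(3).tolist())
    for t,z in Z.items():
        r=tip_of(t,p)[:2]
        print(t,[(np.round(q["point"],1).tolist(),round(q["p"],2),atz(p,q["point"],z).round(3).tolist()) for q in r])
E
```

```text
{'clock': 0.0, 'joint_pos': array([-1.2546,  0.314 ,  0.045 ,  1.3036, -0.    ,  1.4312]), 'qvel': array([ 0.0012,  0.0005, -0.0013, -0.0021, -0.001 , -0.0006]), 'tau': array([ -0.0006, -48.063 ,  29.8531,   0.0193,  -0.0002,  -0.    ]), 'tcp_pos': array([ 0.2529, -0.5158,  0.2414]), 'orientation': array([-0.0009,  0.9741,  0.2259, -0.0001]), 'wrist_force': array([-0.6479, -0.1093, -0.103 ]), 'ft_torque': array([-0.0107,  0.038 , -0.0547]), 'grip_force': 0.0, 'finger_gap': 0.08558101860242079}
[[ 0.8979  0.4402 -0.0006]
 [ 0.4402 -0.8979  0.0017]
 [ 0.0002 -0.0018 -1.    ]]
scene 48.97867033272122 [[-0.698, 0.44, -0.565, 1.21], [0.716, 0.415, -0.562, 0.614], [-0.013, -0.796, -0.605, 0.756], [0.0, 0.0, 0.0, 1.0]]
rod_grip [([219.9, 168.8], 0.7, [0.562, -0.254, 0.09])]
pull_rod []
ball_rod [([359.2, 214.1], 0.73, [0.383, 0.089, 0.015])]
tee_rod []
eyelet [([239.6, 290.6], 0.68, [0.837, 0.136, 0.113]), ([363.3, 212.5], 0.56, [0.481, 0.161, 0.113])]
half_tick [([326.6, 244.0], 0.65, [0.626, 0.172, 0.116])]
lamp [([336.0, 271.1], 0.93, [0.578, 0.168, 0.0])]
rack [([235.9, 208.1], 0.68, [0
[... 618 characters left out ...]
567, -0.17, 0.015]), ([291.4, 202.0], 0.57, [0.563, -0.149, 0.015])]
tee_rod []
eyelet [([315.5, 248.2], 0.97, [0.484, 0.164, 0.113]), ([269.7, 284.4], 0.68, [0.566, 0.287, 0.113])]
half_tick [([244.1, 238.9], 0.61, [0.639, 0.157, 0.116]), ([291.1, 201.5], 0.31, [0.552, -0.001, 0.116])]
lamp [([270.2, 286.5], 0.66, [0.58, 0.175, 0.0])]
rack [([292.6, 201.5], 0.93, [0.562, -0.174, 0.0])]
beaker [([251.8, 382.0], 0.73, [0.58, 0.429, 0.0])]
reagent_bottle [([310.9, 156.9], 0.69, [0.528, -0.441, 0.0])]
jar [([216.1, 219.4], 0.62, [0.756, -0.061, 0.0])]
vial [([354.1, 252.2], 0.6, [0.391, 0.028, 0.0])]
dish [([196.0, 240.8], 0.68, [0.786, 0.035, 0.0]), ([250.6, 383.8], 0.42, [0.582, 0.433, 0.0])]
```

View pics/scene0.png

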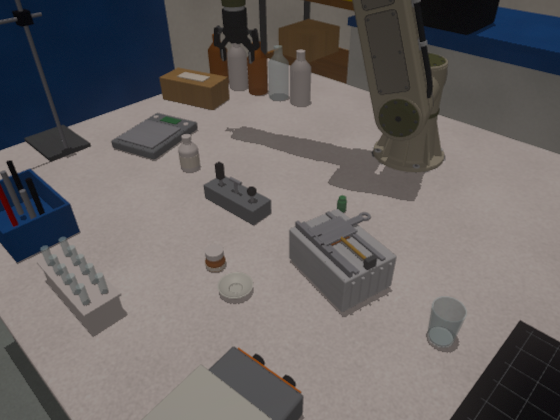

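View pics/side0.png

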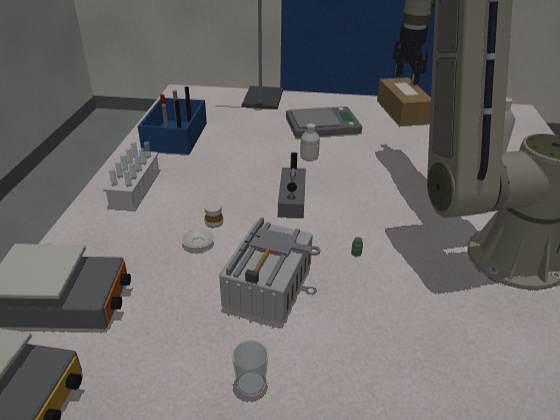

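The square rod is at scene (219,170), at the far end of the rack. The T is next to it and the ball is at the near end. The eyelet is at scene (363,216) and side (316,249), so the rod_grip hit at side (355,252) is really the vial. I'll go above the rod.

Call:
jog_arm([
  {"slide": [383,-100,0],"angular": [0,0,-64],"fingers": 0},
  {"slide": [383,-100,0],"angular": [0,0,-64],"fingers": 0},
  {"slide": [383,-100,0],"angular": [0,0,-64],"fingers": 0},
  {"slide": [383,-100,0],"angular": [0,0,-64],"fingers": 0},
  {"slide": [383,-100,0],"angular": [0,0,-64],"fingers": 0},
  {"slide": [383,-100,0],"angular": [0,0,-64],"fingers": 0},
  {"slide": [383,-100,0],"angular": [0,0,-64],"fingers": 0},
  {"slide": [383,-100,0],"angular": [0,0,-64],"fingers": 0},
  {"slide": [383,-100,0],"angular": [0,0,-64],"fingers": 0},
  {"slide": [383,-100,0],"angular": [0,0,-64],"fingers": 0},
])

```text
clock: 2.23
tcp_pos: [0.5559, -0.2545, 0.2423]
orientation: [0.0, 0.703, 0.711, 0.001]
wrist_force: [-0.2, -1.0, 0.8]
finger_gap: 0.0854
grip_force: 0.0
```

```bash
python3 - <<'E'
from h import *
np.set_printoptions(precision=4,suppress=True)
s=get_state();print(s["clock"],s["tcp_pos"],s["joint_pos"]);print(rot(s["orientation"]))
p=snap("wrist");save(p,"w1.png");print(p["fovy"],p["W"].round(3).tolist())
for t,z in dict(rod_grip=.09,pull_rod=.015,ball_rod=.015,tee_rod=.015,rack=0).items():
    print(t,[(f.__name__,np.round(q["point"],1).tolist(),round(q["p"],2),atz(p,q["point"],z).round(4).tolist()) for f in(tip_of,look_for) for q in f(t,p)[:2]])
for n in("scene","side"):
    p=snap(n)
    for t,z in dict(ball_rod=.075,tee_rod=.07).items():
      print(n,t,[(np.round(q["point"],1).tolist(),round(q["p"],2),atz(p,q["point"],z).round(3).tolist()) for q in look_for(t,p)[:2]])
E
```

```text
2.2333 [ 0.5559 -0.2545  0.2423] [-0.5612  0.3848  0.1485  1.3337  0.0013  0.999 ]
[[-0.0105  0.9999  0.0013]
 [ 0.9999  0.0105  0.0007]
 [ 0.0007  0.0013 -1.    ]]
58.32459205262973 [[1.0, 0.009, 0.005, 0.555], [0.01, -0.961, -0.278, -0.184], [0.002, 0.278, -0.961, 0.374], [0.0, 0.0, 0.0, 1.0]]
rod_grip [('call', [303.2, 184.4], 0.7, [0.5688, -0.2511, 0.09]), ('call', [304.3, 185.3], 0.65, [0.5697, -0.2518, 0.09])]
pull_rod [('call', [301.6, 163.1], 0.55, [0.5705, -0.2478, 0.015]), ('call', [302.0, 182.1], 0.57, [0.5712, -0.2665, 0.015])]
ball_rod [('call', [292.1, 28.8], 0.57, [0.5597, -0.1292, 0.015])]
tee_rod [('call', [297.5, 100.5], 0.97, [0.5655, -0.1897, 0.015]), ('call', [298.9, 103.7], 0.98, [0.5668, -0.1925, 0.015])]
rack [('call', [295.9, 101.1], 0.67, [0.5644, -0.1905, 0.0]), ('call', [290.3, 99.8], 0.87, [0.559, -0.1893, 0.0])]
scene ball_rod [([251.7, 193.5], 0.66, [0.569, -0.121, 0.075]), ([236.7, 285.3], 0.55, [0.81, 0.093, 0.075])]
scene tee_rod [([234.7, 179.7], 0.61, [0.551, -0.208, 0.07]), ([238.5, 201.8], 0.42, [0.612, -0.124, 0.07])]
side ball_rod [([293.3, 188.1], 0.59, [0.558, -0.126, 0.075]), ([274.0, 245.1], 0.53, [0.578, 0.119, 0.075])]
side tee_rod [([292.0, 175.2], 0.53, [0.568, -0.201, 0.07]), ([195.4, 234.8], 0.53, [0.765, 0.099, 0.07])]
```

View pics/w1.png

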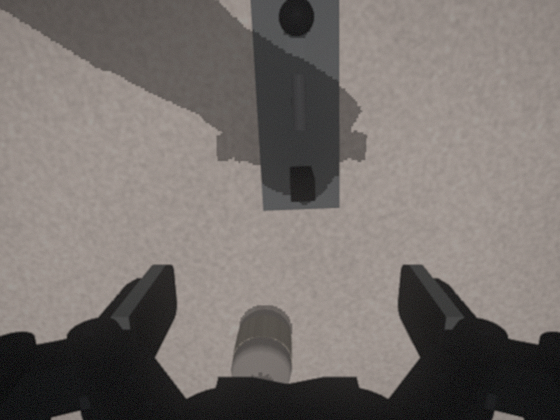

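The wrist view shows the square head at (303,184), with the T (298,103) and ball (296,17) in line behind it. That puts the rack yaw at about 0.06. I'll descend and check again before closing.

Call:
jog_arm([
  {"slide": [4,13.4,40],"angular": [0,0,-3],"fingers": 0},
  {"slide": [4,13.4,80],"angular": [0,0,-3],"fingers": 0},
  {"slide": [4,13.4,100],"angular": [0,0,-3],"fingers": 0},
  {"slide": [4,13.4,100],"angular": [0,0,-3],"fingers": 0},
])

```text
clock: 3.42
tcp_pos: [0.5633, -0.2518, 0.1365]
orientation: [-0.005, 0.688, 0.726, -0.001]
wrist_force: [-0.8, 0.3, 0.0]
finger_gap: 0.0856
grip_force: 0.0
```

```bash
python3 - <<'E'
from h import *
np.set_printoptions(precision=4,suppress=True)
s=get_state();print(s["clock"],s["tcp_pos"]);print(rot(s["orientation"]))
p=snap("wrist");save(p,"w2.png")
for t,z in dict(rod_grip=.09,pull_rod=.015,ball_rod=.015,tee_rod=.015).items():
    print(t,[(np.round(q["point"],1).tolist(),round(q["p"],2),atz(p,q["point"],z).round(4).tolist()) for f in(tip_of,look_for) for q in f(t,p)[:2]])
print([proj(p,[.5693,-.2505,z]) for z in(.111,.09,.065)])
E
```

```text
3.4167 [ 0.5633 -0.2518  0.1365]
[[-0.0546  0.9985 -0.0086]
 [ 0.9985  0.0547  0.0052]
 [ 0.0056 -0.0083 -0.9999]]
rod_grip [([292.7, 237.9], 0.94, [0.5658, -0.2508, 0.09]), ([293.4, 238.8], 0.68, [0.5662, -0.2512, 0.09])]
pull_rod [([296.9, 197.9], 0.58, [0.5692, -0.2499, 0.015]), ([297.2, 5.1], 0.55, [0.5619, -0.1286, 0.015])]
ball_rod [([296.1, 7.2], 0.61, [0.5613, -0.1298, 0.015]), ([295.3, 3.4], 0.51, [0.5607, -0.1278, 0.015])]
tee_rod [([297.5, 107.5], 0.97, [0.5659, -0.1889, 0.015]), ([298.2, 111.0], 0.61, [0.5665, -0.1911, 0.015])]
[array([300.8821, 254.6186]), array([299.6998, 237.7579]), array([298.5833, 221.833 ])]
```

View pics/w2.png

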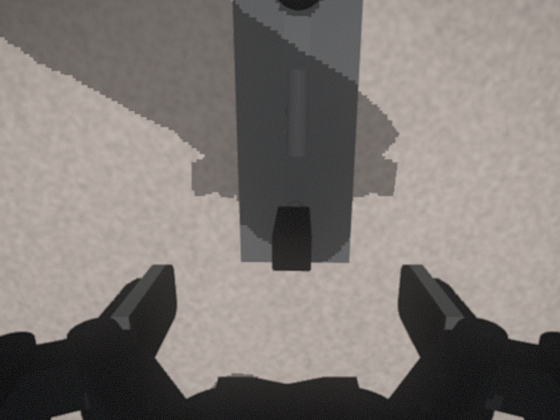

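```bash
python3 - <<'E'
from h import *
np.set_printoptions(precision=4,suppress=True)
for i in range(2):
  p=snap("wrist");s=get_state();print(s["clock"],s["tcp_pos"],s["qvel"],s["joint_pos"]);print(rot(s["orientation"]))
  for t,z in dict(rod_grip=.09,pull_rod=.015,tee_rod=.015).items():
    print(t,[(np.round(q["point"],1).tolist(),round(q["p"],2),atz(p,q["point"],z).round(4).tolist()) for f in(tip_of,) for q in f(t,p)[:1]])
E
```

```text
3.9167 [ 0.5669 -0.2543  0.1435] [-0.0003  0.0053 -0.0099 -0.003  -0.0004 -0.0004] [-0.5508  0.4434 -0.0073  1.1179 -0.0001  0.9657]
[[-0.0543  0.9985  0.0018]
 [ 0.9985  0.0543 -0.0012]
 [-0.0013  0.0017 -1.    ]]
rod_grip [([285.0, 225.1], 0.75, [0.566, -0.2497, 0.09])]
pull_rod [([286.1, 191.4], 0.81, [0.5667, -0.251, 0.015])]
tee_rod [([287.4, 102.6], 0.97, [0.5643, -0.1898, 0.015])]
4.1167 [ 0.5664 -0.254   0.1425] [-0.001   0.002  -0.0037  0.001  -0.     -0.0002] [-0.5507  0.4443 -0.0085  1.1177 -0.      0.9657]
[[-0.0544  0.9985  0.0003]
 [ 0.9985  0.0544 -0.0002]
 [-0.0002  0.0003 -1.    ]]
rod_grip [([288.4, 227.0], 0.55, [0.5671, -0.2497, 0.09])]
pull_rod [([288.4, 190.3], 0.59, [0.5674, -0.2492, 0.015])]
tee_rod [([289.3, 103.4], 0.63, [0.5647, -0.1897, 0.015])]
```

Call:
jog_arm([
  {"slide": [4.4,0.5,20],"fingers": 0},
  {"slide": [4.4,0.5,40],"fingers": 0},
  {"slide": [4.4,0.5,55],"fingers": 0},
  {"slide": [4.4,0.5,60],"fingers": 0},
  {"slide": [4.4,0.5,60],"fingers": 0},
  {"slide": [4.4,0.5,60],"fingers": 0},
  {"slide": [4.4,0.5,60],"fingers": 0},
  {"slide": [4.4,0.5,60],"fingers": 0},
])

```text
schema error: expected keys fingers, slide, angular
```

Call:
jog_arm([
  {"slide": [0,0,0],"fingers": 0.6},
  {"slide": [0,0,0],"fingers": 1},
  {"slide": [0,0,0],"fingers": 1},
  {"slide": [0,0,0],"fingers": 1},
  {"slide": [0,0,0],"fingers": 1},
  {"slide": [0,0,0],"fingers": 1},
  {"slide": [0,0,0],"fingers": 1},
  {"slide": [0,0,0],"fingers": 1},
], squeeze=60)

```text
schema error: expected keys fingers, slide, angular
```

Call:
jog_arm([
  {"slide": [4.4,0.5,20],"angular": [0,0,0],"fingers": 0},
  {"slide": [4.4,0.5,40],"angular": [0,0,0],"fingers": 0},
  {"slide": [4.4,0.5,55],"angular": [0,0,0],"fingers": 0},
  {"slide": [4.4,0.5,60],"angular": [0,0,0],"fingers": 0},
  {"slide": [4.4,0.5,60],"angular": [0,0,0],"fingers": 0},
  {"slide": [4.4,0.5,60],"angular": [0,0,0],"fingers": 0},
  {"slide": [4.4,0.5,60],"angular": [0,0,0],"fingers": 0},
  {"slide": [4.4,0.5,60],"angular": [0,0,0],"fingers": 0},
])

```text
clock: 4.93
tcp_pos: [0.5675, -0.2501, 0.0836]
orientation: [0.001, 0.688, 0.726, 0.0]
wrist_force: [0.2, 0.6, 0.0]
finger_gap: 0.0854
grip_force: 0.0
```

Call:
jog_arm([
  {"slide": [0,0,0],"angular": [0,0,0],"fingers": 0.6},
  {"slide": [0,0,0],"angular": [0,0,0],"fingers": 1},
  {"slide": [0,0,0],"angular": [0,0,0],"fingers": 1},
  {"slide": [0,0,0],"angular": [0,0,0],"fingers": 1},
  {"slide": [0,0,0],"angular": [0,0,0],"fingers": 1},
  {"slide": [0,0,0],"angular": [0,0,0],"fingers": 1},
  {"slide": [0,0,0],"angular": [0,0,0],"fingers": 1},
  {"slide": [0,0,0],"angular": [0,0,0],"fingers": 1},
], squeeze=60)

```text
clock: 5.6
tcp_pos: [0.5668, -0.2496, 0.0825]
orientation: [0.0, 0.688, 0.726, 0.0]
wrist_force: [1.2, 0.7, 1.4]
finger_gap: 0.0172
grip_force: 59.2
```

Call:
jog_arm([
  {"slide": [0,0,-15],"angular": [0,0,0],"fingers": 1},
  {"slide": [0,0,-35],"angular": [0,0,0],"fingers": 1},
  {"slide": [0,0,-60],"angular": [0,0,0],"fingers": 1},
  {"slide": [0,0,-90],"angular": [0,0,0],"fingers": 1},
  {"slide": [0,0,-120],"angular": [0,0,0],"fingers": 1},
  {"slide": [0,0,-140],"angular": [0,0,0],"fingers": 1},
  {"slide": [0,0,-140],"angular": [0,0,0],"fingers": 1},
], squeeze=90)

```text
clock: 6.18
tcp_pos: [0.5686, -0.2507, 0.2275]
orientation: [0.004, 0.688, 0.726, 0.001]
wrist_force: [0.7, -0.0, -0.8]
finger_gap: 0.0169
grip_force: 89.3
```

Call:
jog_arm([
  {"slide": [374,-72,0],"angular": [0,0,-76],"fingers": 1},
  {"slide": [374,-72,0],"angular": [0,0,-76],"fingers": 1},
  {"slide": [374,-72,0],"angular": [0,0,-76],"fingers": 1},
  {"slide": [374,-72,0],"angular": [0,0,-76],"fingers": 1},
  {"slide": [374,-72,0],"angular": [0,0,-76],"fingers": 1},
  {"slide": [374,-72,0],"angular": [0,0,-76],"fingers": 1},
  {"slide": [374,-72,0],"angular": [0,0,-76],"fingers": 1},
  {"slide": [374,-72,0],"angular": [0,0,-76],"fingers": 1},
  {"slide": [374,-72,0],"angular": [0,0,-76],"fingers": 1},
  {"slide": [374,-72,0],"angular": [0,0,-76],"fingers": 1},
])

```text
clock: 7.02
tcp_pos: [0.4713, 0.1252, 0.2211]
orientation: [-0.002, 0.127, 0.992, 0.001]
wrist_force: [0.6, -0.7, -0.8]
finger_gap: 0.0166
grip_force: 89.2
```

```bash
cat > m.py <<'E'
from h import *
np.set_printoptions(precision=4,suppress=True)
def measure(tag,cams=("wrist","wrist","scene","side")):
  print(read_camera("side")["shot"]) if tag[0]=="w" else 0
  obs={}
  for c in cams:
    p=snap(c)
    for t,z in dict(eyelet=.1125,half_tick=.116,pull_rod=None,rod_grip=None,lamp=0.).items():
      for q in tip_of(t,p)[:1]:
        if q["p"]<.3: continue
        obs.setdefault(t,[]).append((p,q["point"]))
        print(c,t,np.round(q["point"],1),round(q["p"],2),atz(p,q["point"],z if z is not None else .11))
    save(p,tag+c+".png")
  for t,L in obs.items():
    if len(L)>1: print("tri",t,tri(L))
  s=get_state();print(s["clock"],s["tcp_pos"],"tip est",s["tcp_pos"]+rot(s["orientation"])[:,2]*.067);print(rot(s["orientation"]))
E
python3 -c "
from m import *
measure('w3')"
```

```text
9
wrist eyelet [354.9 209.7] 0.58 [0.4866 0.1669 0.1125]
wrist pull_rod [288.8 225.9] 0.66 [0.4877 0.1212 0.11  ]
wrist rod_grip [289.5 293.4] 0.81 [0.5378 0.109  0.11  ]
wrist lamp [363.5 258.8] 0.82 [0.579  0.1771 0.    ]
wrist pull_rod [288.2 226.2] 0.91 [0.491 0.115 0.11 ]
wrist rod_grip [288.  294.3] 0.97 [0.5413 0.1009 0.11  ]
wrist lamp [369.4 255.4] 0.91 [0.5817 0.176  0.    ]
scene eyelet [362.4 213.9] 0.94 [0.4865 0.163  0.1125]
scene half_tick [322.3 245.1] 0.76 [0.6346 0.1681 0.116 ]
scene pull_rod [351.8 189. ] 0.63 [0.4196 0.0826 0.11  ]
scene rod_grip [355.  162.6] 0.61 [0.3138 0.0131 0.11  ]
scene lamp [338.8 273. ] 0.56 [0.5784 0.1769 0.    ]
side eyelet [313.6 250.4] 0.76 [0.4876 0.1721 0.1125]
side half_tick [243.4 239.3] 0.76 [0.6404 0.1585 0.116 ]
side pull_rod [320.3 217.9] 0.48 [0.4794 0.0488 0.11  ]
side rod_grip [323. 190.] 0.68 [ 0.4785 -0.0725  0.11  ]
side lamp [269.5 285.9] 0.78 [0.5815 0.1731 0.    ]
tri eyelet [0.4873 0.1661 0.1111]
tri pull_rod [0.4754 0.1211 0.1575]
tri rod_grip [0.4755 0.1212 0.2285]
tri lamp [0.5799 0.1766 0.0019]
tri half_tick [0.6389 0.1706 0.123 ]
8.2667 [0.4744 0.1201 0.2223] tip est [0.4744 0.1201 0.1553]
[[-0.9648  0.2631  0.0001]
 [ 0.2631  0.9648 -0.0001]
 [-0.0001 -0.0001 -1.    ]]
```

View pics/w3wrist.png

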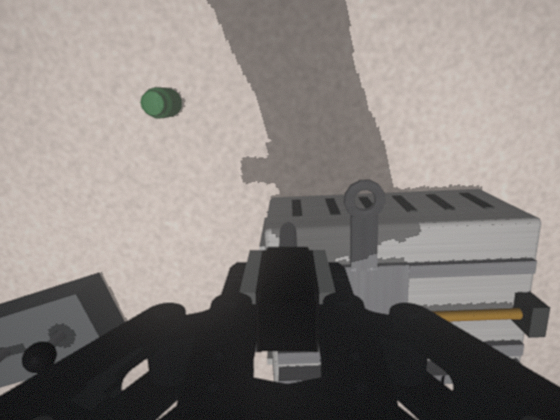

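```bash
python3 - <<'E'
from m import *
L=[]
for i in range(2):
  p=snap("wrist"); g=p["color"]
  c=g[165:235,325:405]; c=cv2.cvtColor(c,cv2.COLOR_RGB2GRAY)
  h=cv2.HoughCircles(cv2.medianBlur(c,3),cv2.HOUGH_GRADIENT,1,20,param1=80,param2=12,minRadius=7,maxRadius=26)
  print(h); print(atz(p,(364,198),.1125), get_state()["tcp_pos"])
  if h is not None: print(atz(p,(325+h[0,0,0],165+h[0,0,1]),.1125))
cv2.imwrite("pics/c4.png",cv2.resize(g[150:270,250:420,::-1],None,fx=4,fy=4,interpolation=cv2.INTER_NEAREST))
E
```

```text
[[[37.5 34.5 20.2]]]
[0.4841 0.1705 0.1125] [0.4744 0.1201 0.2223]
[0.4848 0.1693 0.1125]
[[[38.5 37.5 22.8]]]
[0.4841 0.1705 0.1125] [0.4744 0.1201 0.2223]
[0.487  0.1695 0.1125]
```

View pics/c4.png

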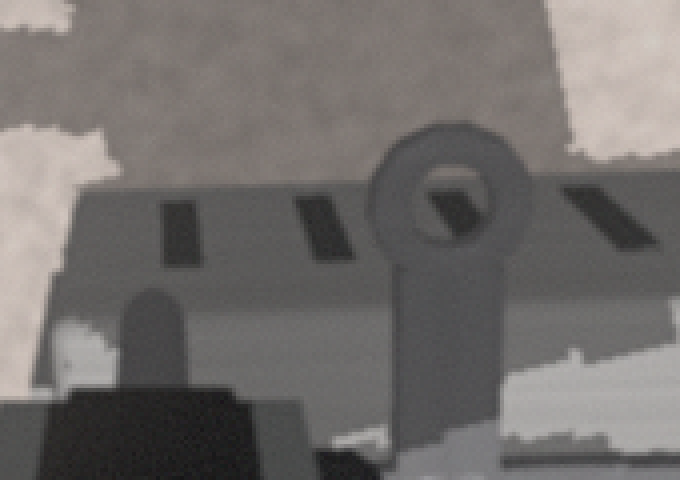

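The rod tip is at crop (153,290) and the ring centre at (450,195), i.e. full-frame (362.5,199). That gives an eyelet position of about (0.4855,0.1685). I'll move the tip over it, just above the ring.

Call:
jog_arm([
  {"slide": [2,20,0],"angular": [0,0,-3.3],"fingers": 1},
  {"slide": [2,40,0],"angular": [0,0,-3.3],"fingers": 1},
  {"slide": [2,49.5,0],"angular": [0,0,-3.3],"fingers": 1},
  {"slide": [2,49.5,15],"angular": [0,0,-3.3],"fingers": 1},
  {"slide": [2,49.5,30],"angular": [0,0,-3.3],"fingers": 1},
  {"slide": [2,49.5,30],"angular": [0,0,-3.3],"fingers": 1},
  {"slide": [2,49.5,30],"angular": [0,0,-3.3],"fingers": 1},
  {"slide": [2,49.5,30],"angular": [0,0,-3.3],"fingers": 1},
  {"slide": [2,49.5,30],"angular": [0,0,-3.3],"fingers": 1},
])

```text
clock: 9.12
tcp_pos: [0.4861, 0.1682, 0.1932]
orientation: [0.001, 0.104, 0.995, 0.0]
wrist_force: [-0.1, -0.2, -0.6]
finger_gap: 0.0167
grip_force: 89.3
```

```bash
python3 - <<'E'
from m import *
measure('5',("wrist","scene","side"))
im=[]
for n,(x,y) in dict(wrist=(290,215),scene=(362,200),side=(313,235)).items():
  a=cv2.imread(f"pics/5{n}.png")[y-50:y+50,x-33:x+33]; im.append(cv2.resize(a,None,fx=4,fy=4,interpolation=cv2.INTER_NEAREST))
cv2.imwrite("pics/c5.png",np.hstack(im))
E
```

```text
wrist eyelet [286.8 215.5] 0.94 [0.4849 0.1683 0.1125]
wrist half_tick [319.6 268.7] 0.31 [0.5212 0.181  0.116 ]
wrist pull_rod [290.  223.7] 0.94 [0.4912 0.169  0.11  ]
wrist rod_grip [288.2 295. ] 0.74 [0.5382 0.1579 0.11  ]
wrist lamp [319.1 270.4] 0.84 [0.5811 0.1792 0.    ]
scene eyelet [360. 212.] 0.84 [0.4844 0.1547 0.1125]
scene half_tick [324.9 243.9] 0.63 [0.628  0.1696 0.116 ]
scene pull_rod [365.7 211.7] 0.7 [0.4717 0.1618 0.11  ]
scene rod_grip [368.2 182.3] 0.71 [0.3677 0.0945 0.11  ]
scene lamp [339.7 273.3] 0.76 [0.5778 0.179  0.    ]
side eyelet [314.3 248.3] 0.61 [0.4866 0.1649 0.1125]
side half_tick [242.8 241.6] 0.95 [0.6403 0.1665 0.116 ]
side pull_rod [314.4 242.8] 0.53 [0.4875 0.143  0.11  ]
side lamp [272.5 282.2] 0.61 [0.5763 0.1602 0.    ]
tri eyelet [0.4866 0.1634 0.1137]
tri half_tick [0.5984 0.1614 0.0845]
tri pull_rod [0.4868 0.1697 0.1265]
tri rod_grip [0.4866 0.1683 0.2012]
tri lamp [0.5775 0.1778 0.0077]
10.0167 [0.4855 0.1683 0.1922] tip est [0.4855 0.1683 0.1252]
[[-0.9783  0.2074 -0.0001]
 [ 0.2074  0.9783 -0.0001]
 [ 0.     -0.0001 -1.    ]]
```

View pics/c5.png

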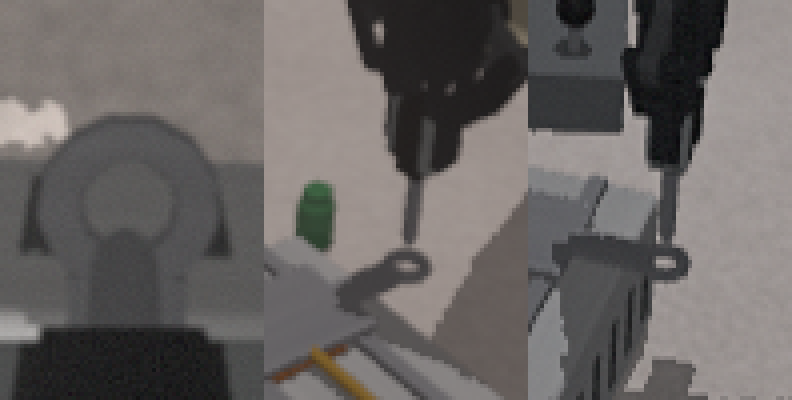

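The wrist crop shows the tip laterally within about 1 mm of the ring centre. In the scene and side crops it sits directly above the bore. I'll insert it gently.

Call:
jog_arm([
  {"slide": [0,0.8,5],"angular": [0,0,0],"fingers": 1},
  {"slide": [0,0.8,12],"angular": [0,0,0],"fingers": 1},
  {"slide": [0,0.8,18],"angular": [0,0,0],"fingers": 1},
  {"slide": [0,0.8,23],"angular": [0,0,0],"fingers": 1},
  {"slide": [0,0.8,27],"angular": [0,0,0],"fingers": 1},
  {"slide": [0,0.8,27],"angular": [0,0,0],"fingers": 1},
])

```text
clock: 10.52
tcp_pos: [0.4849, 0.1689, 0.1639]
orientation: [-0.001, 0.104, 0.995, -0.0]
wrist_force: [0.0, 0.2, -0.1]
finger_gap: 0.0168
grip_force: 89.3
```

```bash
python3 - <<'E'
from m import *
measure('6',("wrist","scene","side"))
print(get_state()["wrist_force"],get_state()["ft_torque"])
im=[]
for n,(x,y) in dict(wrist=(290,215),scene=(362,200),side=(313,235)).items():
  a=cv2.imread(f"pics/6{n}.png")[y-50:y+50,x-33:x+33]; im.append(cv2.resize(a,None,fx=4,fy=4,interpolation=cv2.INTER_NEAREST))
cv2.imwrite("pics/c6.png",np.hstack(im))
E
```

```text
wrist eyelet [285.7 239.1] 0.8 [0.4866 0.1678 0.1125]
wrist pull_rod [289.7 226.7] 0.82 [0.4812 0.1711 0.11  ]
wrist rod_grip [289.7 295.5] 0.55 [0.5206 0.1628 0.11  ]
scene eyelet [363.4 211.6] 0.6 [0.4779 0.1595 0.1125]
scene half_tick [327.9 242.9] 0.91 [0.6212 0.1722 0.116 ]
scene pull_rod [365.2 224.1] 0.43 [0.5097 0.1878 0.11  ]
scene rod_grip [368.2 191.4] 0.73 [0.4006 0.118  0.11  ]
scene lamp [338.7 272. ] 0.9 [0.576  0.1747 0.    ]
side eyelet [313.1 250.6] 0.79 [0.4887 0.1729 0.1125]
side half_tick [247.  241.6] 0.57 [0.6313 0.1653 0.116 ]
side pull_rod [313.5 253. ] 0.48 [0.4874 0.1776 0.11  ]
side lamp [270.7 285.1] 0.73 [0.5791 0.1701 0.    ]
tri eyelet [0.4866 0.1676 0.1147]
tri pull_rod [0.4877 0.1706 0.0956]
tri rod_grip [0.4835 0.1696 0.1762]
tri half_tick [0.6292 0.1779 0.1254]
tri lamp [0.5788 0.1762 0.0044]
11.4167 [0.4857 0.1691 0.1652] tip est [0.4857 0.1691 0.0982]
[[-0.9783  0.2073 -0.    ]
 [ 0.2073  0.9783 -0.0001]
 [ 0.     -0.0001 -1.    ]]
[-0.2235  0.9919 -2.1976] [-0.0204 -0.0368 -0.0057]
```

View pics/c6.png

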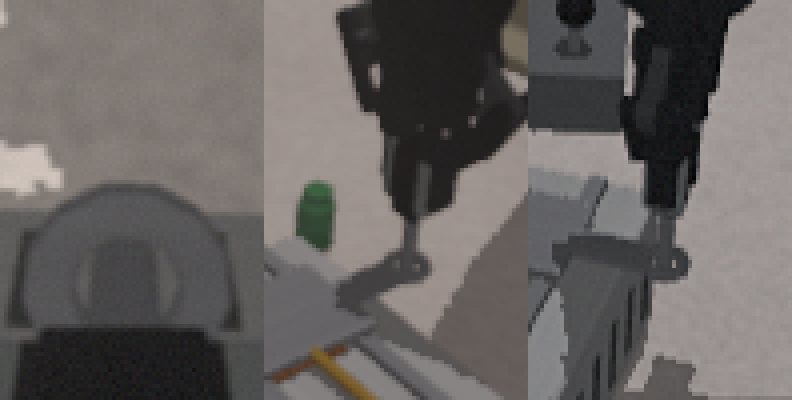

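The rod is inside the bore, with the hole visible on both sides of the shank and no force. I'll lower it to full depth, then pull along lamp +y (tool +y).

Call:
jog_arm([
  {"slide": [0,0,7],"angular": [0,0,0],"fingers": 1},
  {"slide": [0,0,14],"angular": [0,0,0],"fingers": 1},
  {"slide": [0,0,20],"angular": [0,0,0],"fingers": 1},
  {"slide": [0,0,25],"angular": [0,0,0],"fingers": 1},
  {"slide": [0,0,25],"angular": [0,0,0],"fingers": 1},
  {"slide": [0,0,25],"angular": [0,0,0],"fingers": 1},
])

```text
clock: 11.92
tcp_pos: [0.4852, 0.169, 0.1396]
orientation: [-0.001, 0.104, 0.995, -0.0]
wrist_force: [-0.5, 0.3, -0.8]
finger_gap: 0.0172
grip_force: 89.3
```

Call:
jog_arm([
  {"slide": [0,3,0],"angular": [0,0,0],"fingers": 1},
  {"slide": [0,6,0],"angular": [0,0,0],"fingers": 1},
  {"slide": [0,10,0],"angular": [0,0,0],"fingers": 1},
  {"slide": [0,14,0],"angular": [0,0,0],"fingers": 1},
  {"slide": [0,18,0],"angular": [0,0,0],"fingers": 1},
  {"slide": [0,22,0],"angular": [0,0,0],"fingers": 1},
  {"slide": [0,26,0],"angular": [0,0,0],"fingers": 1},
  {"slide": [0,29,0],"angular": [0,0,0],"fingers": 1},
  {"slide": [0,30,0],"angular": [0,0,0],"fingers": 1},
  {"slide": [0,30,0],"angular": [0,0,0],"fingers": 1},
])

```text
clock: 12.75
tcp_pos: [0.4922, 0.1987, 0.1403]
orientation: [0.0, 0.104, 0.995, -0.0]
wrist_force: [1.1, -4.1, -2.7]
finger_gap: 0.0164
grip_force: 89.3
```

```bash
python3 - <<'E'
from m import *
read_camera("side");read_camera("side");read_camera("side")
measure('7',("wrist","scene","side"))
s=get_state();print(s["wrist_force"],s["ft_torque"])
im=[]
for n,(x,y) in dict(scene=(345,230),side=(275,250)).items():
  a=cv2.imread(f"pics/7{n}.png")[y-60:y+60,x-60:x+60]; im.append(cv2.resize(a,None,fx=3.3,fy=4,interpolation=cv2.INTER_NEAREST))
cv2.imwrite("pics/c7.png",np.hstack(im))
E
```

```text
wrist eyelet [276.9 252.8] 0.89 [0.4905 0.1939 0.1125]
wrist rod_grip [288.2 294.4] 0.65 [0.5139 0.1943 0.11  ]
scene eyelet [370.8 215.9] 0.62 [0.4795 0.1812 0.1125]
scene half_tick [323.9 244. ] 0.63 [0.6296 0.1683 0.116 ]
scene pull_rod [374.1 234.8] 0.57 [0.5267 0.2235 0.11  ]
scene rod_grip [375.  210.5] 0.47 [0.4533 0.1747 0.11  ]
scene lamp [340.7 274. ] 0.83 [0.578  0.1821 0.    ]
side eyelet [309.3 259.5] 0.86 [0.4947 0.2027 0.1125]
side half_tick [246.9 242.5] 0.62 [0.631  0.1684 0.116 ]
side pull_rod [308.4 269.5] 0.57 [0.4945 0.231  0.11  ]
side lamp [267.7 287.9] 0.92 [ 0.5846  0.18   -0.    ]
tri eyelet [0.4913 0.193  0.1144]
tri rod_grip [0.4942 0.1984 0.1449]
tri half_tick [0.6308 0.1693 0.117 ]
tri pull_rod [0.4961 0.2048 0.0836]
tri lamp [0.5836 0.1861 0.0064]
13.8 [0.492  0.1984 0.1403] tip est [0.492  0.1984 0.0733]
[[-0.9783  0.2073  0.0002]
 [ 0.2073  0.9783 -0.0002]
 [-0.0002 -0.0001 -1.    ]]
[ 1.0566 -4.8359 -1.6358] [-1.0272 -0.3164  0.0366]
```

View pics/c7.png

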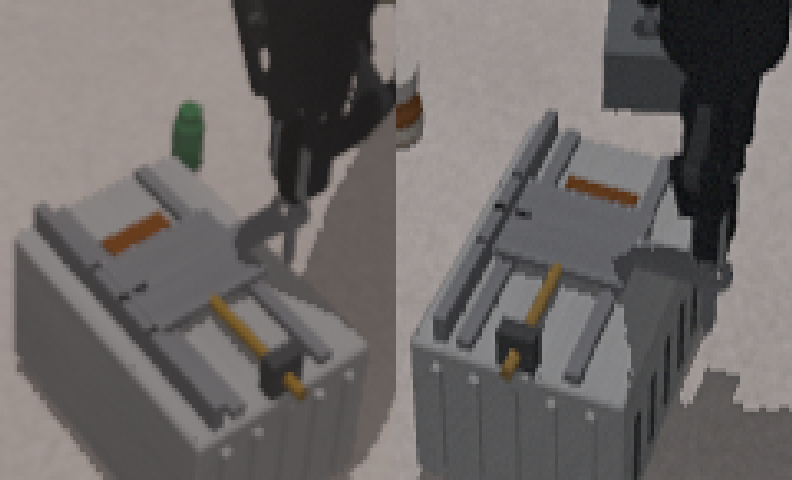

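```bash
cat > t.py <<'E'
from m import *
C=np.array([.580,.1765]);a=-.2094;Rz=np.array([[np.cos(a),-np.sin(a)],[np.sin(a),np.cos(a)]])
S=4  # px/mm ; columns = lamp y from -75..75, rows = lamp x 65..-60
def rect(p,img,z=.1125):
    L=[(-75,65),(75,65),(75,-60),(-75,-60)]
    src=np.float32([proj(p,np.append(C+Rz@np.array([x,y])/1000,z)) for y,x in L])
    dst=np.float32([((y+75)*S,(65-x)*S) for y,x in L])
    return cv2.warpPerspective(img,cv2.getPerspectiveTransform(src,dst),(150*S,125*S),flags=cv2.INTER_CUBIC)
def run():
    out=[]
    for n in("scene","side"):
        ps=[snap(n) for _ in range(4)]
        im=np.mean([p["color"].astype(np.float32) for p in ps],0)
        r0=rect(ps[0],cv2.cvtColor(cv2.imread(f"pics/{n}0.png"),cv2.COLOR_BGR2RGB).astype(np.float32)); r1=rect(ps[0],im)
        g0,g1=[cv2.GaussianBlur(cv2.cvtColor(r,cv2.COLOR_RGB2GRAY),(0,0),3) for r in(r0,r1)]
        # lamp regions (y0,y1,x0,x1) mm on the closed image
        for nm,(y0,y1,x0,x1) in dict(plusy_edge=(-12,12,-25,-2),corner=(-12,12,15,36),pointer=(-42,-18,30,46),minus_edge=(-70,-54,-20,25),pluslong=(-12,12,-25,36)).items():
            r,c,h,w=int((65-x1)*S),int((y0+75)*S),int((x1-x0)*S),int((y1-y0)*S)
            T=g0[r:r+h,c:c+w]; q=16
            m=cv2.matchTemplate(g1[r-q:r+h+q,max(c,0):min(c+w+50*S,600)],T,cv2.TM_CCOEFF_NORMED)
            _,v,_,l=cv2.minMaxLoc(m); print(n,nm,"travel",l[0]/S,"dx",(l[1]-q)/S,round(v,3))
        out.append(np.vstack([r0,r1]))
    cv2.imwrite("pics/rect.png",cv2.resize(np.hstack(out)[:,:,::-1],(720,600),interpolation=cv2.INTER_AREA))
    s=get_state();print(s["clock"],s["tcp_pos"],s["wrist_force"])
if __name__=="__main__": run()
E
python3 t.py
```

```text
scene plusy_edge travel 26.5 dx 0.0 0.956
scene corner travel 26.25 dx 4.0 0.972
scene pointer travel 27.0 dx -0.25 0.986
scene minus_edge travel 11.5 dx 1.25 0.929
scene pluslong travel 26.25 dx 0.0 0.96
side plusy_edge travel 26.25 dx 1.25 0.966
side corner travel 27.0 dx 1.0 0.97
side pointer travel 27.0 dx -0.75 0.92
side minus_edge travel 15.25 dx 1.5 0.981
side pluslong travel 26.5 dx -0.25 0.955
14.2 [0.492  0.1984 0.1403] [ 0.6166 -4.4486 -0.097 ][ WARN:0@2.466] global loadsave.cpp:1063 imwrite_ Unsupported depth image for selected encoder is fallbacked to CV_8U.
```

View pics/rect.png

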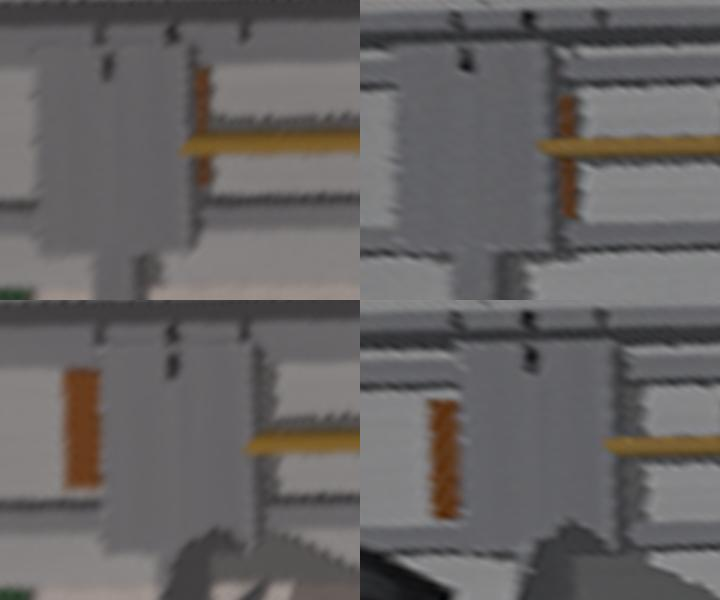

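Both views give about 26.8 mm of travel: the pointer moved from 108 to 172 (scene) and from 465 to 530 (side) in the rectified picture, at 2.4 px/mm. I'll add 3.2 mm.

Call:
jog_arm([
  {"slide": [0,1.6,0],"angular": [0,0,0],"fingers": 1},
  {"slide": [0,3.2,0],"angular": [0,0,0],"fingers": 1},
  {"slide": [0,3.2,0],"angular": [0,0,0],"fingers": 1},
  {"slide": [0,3.2,0],"angular": [0,0,0],"fingers": 1},
  {"slide": [0,3.2,0],"angular": [0,0,0],"fingers": 1},
  {"slide": [0,3.2,0],"angular": [0,0,0],"fingers": 1},
])

```text
clock: 14.7
tcp_pos: [0.4925, 0.2016, 0.1402]
orientation: [-0.0, 0.104, 0.995, -0.0]
wrist_force: [0.6, -4.7, -0.2]
finger_gap: 0.0169
grip_force: 89.4
```

```bash
python3 t.py 2>/dev/null | grep -v minus
```

```text
scene plusy_edge travel 29.75 dx -0.75 0.938
scene corner travel 29.25 dx 4.0 0.972
scene pointer travel 30.25 dx -0.75 0.985
scene pluslong travel 29.5 dx -0.5 0.955
side plusy_edge travel 29.75 dx 1.5 0.972
side corner travel 30.0 dx 0.75 0.968
side pointer travel 30.25 dx -1.0 0.977
side pluslong travel 29.5 dx -0.25 0.961
15.1 [0.4925 0.2015 0.1403] [ 1.8414 -4.0852 -0.0761]
```

Travel now measures about 29.9 mm and the shutter is holding steady.

```bash
python3 -c "
from workcell import *
print(hand_in())"
```

```text
the job is handed in; nothing more can be done
None
```

I handed the job in with the rod still gripped and down through the eyelet, holding the shutter at about 30 mm (half travel, measured in both fixed cameras). The job took about 15 s, the gripper stayed clear of the shutter, and no other objects were touched.

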